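# Shim a rocking layout plate with a steel wedge

### The arm

A 6-joint arm with a two-finger parallel gripper is mounted at the origin on a cart in front of the work surface, level with it; the furniture and walls round the work are solid. World frame = base frame: x ahead of the robot, y to its left, z up, the work surface at z = 0. Lengths are in mm, angles in degrees, forces in N, time in s.
With the tool pointing down it reaches from about 300 to 850 mm from the base axis. Payload 4.2 kg.
Tool frame: the origin (TCP) lies on the centre line of the jaws, within the pads' length; the fingertips stand 14 mm ahead of it and the grasp point (between the pads) lies 5 mm behind it (env.finger_overhang is the z of the fingertips in the tool frame, in mm); z points along the fingers, y is the line along which they close (so a half turn about z gives the same grasp; the last joint's range is limited). The gripper opens to 91 mm and grips with 3 to 60 N. Pads are 32 mm wide; open, the fingers measure 118 mm over their backs; the gripper's body (76 mm by 178 mm) begins 60 mm behind the grasp point.
Start: joints at [73.224, 18.312, 89.639, -0, 72.044, -1.146], TCP at [154.923, 553.751, 227.976] pointing down, gripper open.
Joint ranges: [-177.97, 177.97], [-48.28, 115.42], [12.27, 149.76], [-77.06, 257.06], [2.81, 150.46], [-146.56, 146.56]. Speed limits (degrees/s): [147.25, 147.25, 180, 180, 180, 180].

### API

Orientations are given as [roll, pitch, yaw] about the fixed x, y, z axes, in that order (R = Rz(yaw) Ry(pitch) Rx(roll)).
In Python, from workcell import sensors, viewer, env gives the robot as it stands. The module is installed in compiled form; this text tells all that it offers.
- The arm moves only by the tool step_arm, never from a script. Its argument "plan" is one flat list of numbers, 6 for each row, row after row: the shift along the tool's x, y, z in cm, then the turn, a rotation vector about the tool's x, y, z in rad. In form: [x, y, z, wx, wy, wz, x, y, z, wx, wy, wz, ...]. A call has 1 to 5 rows; each row shifts and turns the commanded pose from where the row before left it, along the tool's axes as they then stand; what a row does not reach is not made up. A row lasts 1/12 s, in which the tool goes at most 41.7 mm and 7.16 degrees, less where a joint would pass 70% of its speed; a pose out of reach is approached as far as the arm can. A call is refused whole if a number of a shift passes 4.17 or a number of a turn 0.125, either way. A call with a gripper value outside its range is refused whole. "hand" is the finger opening in cm, from 0 to 9.12, set as the call begins (left out, the last holds). The fingers move at their own pace and stop on an object; "newtons" is the grip in N (left out, the last holds). Time passes only in rows, so rows that do not move let the fingers close. It gives the time, the measured TCP pose, the force, the opening and the grip force at its end, in the units of the state.
- sensors.state(): the state, without advancing time (a new reading comes with each control period).
- viewer.grab_frame(name): name is "scene" or "top" or "wrist"; returns a dict with "img" (384x512x3 uint8, red, green, blue), "fx", "fy", "cx", "cy" (pixels), "position" and "attitude" of the camera in the world. Camera axes: x right, y down, z forward; pixel columns grow to the right and rows downward; lengths in mm; the calibration is good to about 2 mm. A picture is of the moment at which its call begins. There is no depth.
- env.job_done(): hands the job in; it is judged then, once.
Trained networks look in a picture, given as the dict that the camera call returned (one of the last four; its "shot" number tells which), for a name from the list of things; names that differ only in an ending like _2 or _b are one class to them, and where a whole thing is asked for, a point or a joint stands for the part that bears it (a point fixed in the world has none). Each returns a list of dicts, best first, with "score" (0 to 1); they miss things now and then, are a little off and sometimes report something else, mostly with a low value. They report only what shows in the picture. A call takes as long as a camera call.
- viewer.boxes_of(name, picture): "location" ([column, row] in pixels, amid what is visible of it).
- viewer.pinpoint(name, picture): "location" ([column, row] in pixels: a listed point, or the origin of a listed thing).
The state is a dict: "time_s": time; "qpos": joint angles; "qvel": joint speeds; "effort": joint torques, N m; "ee_pos": TCP position; "ee_rot": TCP orientation; "force": force on the tool from outside, world axes, zero at the start; "torque": the same for the moment, N m; "gripper_width": finger opening in mm; "gripper_force": force on a finger pad.
Only numpy, scipy, OpenCV 4.12 (cv2) and the standard library are available. Lean on these libraries where they do the work, as an engineer would, in place of code of your own. Each camera call takes 0.05 s, during which the arm holds its last target. There are 200 camera calls.

### The job

The small steel layout plate rocks because the levelling foot at its near left corner has seized short of the bench. With a fingertip push the steel wedge, thin end first, under that foot until it is snug and the plate no longer rocks, without lifting the wedge, jacking the plate up or shoving it along, and take the hand away from the wedge; then press down on that corner of the plate, gently but firmly, to prove that it stands solid, and finish while still holding it pressed. Leave the things around it, and the gusset lying on the plate, where they are.

Things in the scene. Friction and masses are not known exactly. Their poses are not given: they have to be found in the camera images.
- plate: layout plate, steel top 190 (x) x 150 (y) mm, 46 mm above the bench, on a grey cast skirt whose lower edge is 21 mm up; about 3.2 kg. Four domed screw feet, 24 mm across, at (+-75, +-55) mm; the near left one (-75, +55) does not reach the bench, so 2 to 5 N on that corner tip the plate. Origin: its centre at bench level; x from its near (robot side) to its far edge, y to its left
- foot_bottom (a point): lowest point of the seized domed foot (24 mm across, 8 mm high) under the plate's near left corner; it hangs 4.5 to 8.5 mm above the bench; axes as the plate's. The foot does not turn or slide
- short_corner (a point): point on the plate's top face right over the seized foot, 46 mm above the bench, 20 mm in from both edges: where to press
- shim: solid steel wedge 120 mm long, 40 mm wide, 2.5 mm thick at the thin end rising evenly to 14.5 mm at the heel, 0.32 kg, flat on the bench before the seized foot. Origin: centre of its underside; x points to the thin end (+60 mm), heel face at -60 mm, balance point at -18 mm. Slides at about 2 N; once it bears the push rises about 1.3 N for each newton carried; stays where it is left
- shim_heel (a point): middle of the wedge's upright heel face (40 mm wide, 14.5 mm high), 7 mm above the bench; axes as the wedge's
- gusset_mid (a point): centre of a loose cut-corner steel gusset, 65 x 65 x 6 mm, lying on the plate in the inner corner of the square: leave it there
- nozzle: loose copper gas nozzle, 27 mm diameter, 58 mm tall, standing on the bench to the right of the wedge, near the fixed welding jig, which is up to 180 mm tall; origin at the middle of the nozzle's underside: leave it
- tube: loose square tube offcut 60 x 30 x 30 mm lying left of the plate; origin at the middle of its underside: leave it
- magnet: loose arrow-shaped welding magnet 74 x 103 x 16 mm lying to the right behind the welding jig; origin at the middle of its underside: leave it
- square: loose engineer's square 123 x 76 x 16 mm (black stock, thin blade) lying on the far right part of the plate; origin under its middle: leave it there

How it is judged (in metres and radians):
On the way:
1. the wedge, no longer touched, bears under the seized foot and the untouched plate sits flat (contact force between shim and plate above 0.7 N and contact force between the fingers and shim below 0.1 N and contact force between the fingers and plate below 0.1 N and y of foot_bottom in the frame of shim between -0.017 and 0.017 m and angle between plate's own z axis and vertical below 0.012 rad), for 0.2 s.
At the end, for the whole second after the job is handed in: Fingers press the plate's top over the seized foot with more than 3 N and the plate stays flat within 0.7 degrees, because the wedge, untouched and flat on the bench, carries that foot (over 2 N; the foot's middle within 17 mm of the wedge's middle line) (contact force between the fingers and plate above 3 N and horizontal distance between the grasp point and short_corner below 0.03 m and contact force between shim and plate above 2 N and contact force between the fingers and shim below 0.1 N and y of foot_bottom in the frame of shim between -0.017 and 0.017 m and angle between plate's own z axis and vertical below 0.012 rad and angle between shim's own z axis and vertical below 0.03 rad and linear speed of each of plate, shim below 0.01 m/s); the arm keeps its last pose, push and grip.
It fails at once if the wedge is lifted off the bench or stood up (height (world z) of shim above 0.006 m or angle between shim's own z axis and vertical above 0.2 rad).
It fails at once if the plate is lifted (height (world z) of plate above 0.008 m).
It fails at once if the plate is shoved along the bench by more than 12 mm (distance of plate from where it was at the start of the episode above 0.012 m).
It fails at once if the plate is pressed with more than 40 N (contact force between the fingers and plate above 40 N).
It fails at once if the gusset, square, nozzle, tube or magnet is disturbed (distance of any of square, gusset_mid, nozzle, tube, magnet from where it was at the start of the episode above 0.03 m or angle between nozzle's own z axis and vertical above 0.6 rad).
It also fails if it takes over 58 s, if anything falls off the work surface, if the arm or the gripper's body presses on something with over 40 N, if the wrist force passes 120 N, or if a joint passes its speed limit or range.

## Working session

There is one attempt and no reset: what is moved stays moved. The work goes in short steps, Python scripts to look and compute and a tool call to move; the robot and the scene stay as the last step left them, time stands still between calls to the robot, and variables do not carry over. Pictures are saved under pics/ and viewed, at most 10 in all, crops included, and the job is handed in when it is done.

Besides the shell and the picture viewer there is one more tool, called by a JSON object that holds its "name" and its "arguments". step_arm: Moves the arm, as the interface text tells. Its arguments: {"type":"object","properties":{"plan":{"type":"array","items":{"type":"number"}},"hand":{"type":"number"},"newtons":{"type":"number"}},"required":["plan"]}

```bash
mkdir -p pics
cat > h.py <<'E'
import numpy as np, cv2
from scipy.spatial.transform import Rotation as R
from workcell import sensors, viewer, env
def rot(a):
    a=np.array(a,float)
    if a.shape==(3,3): return a
    if a.size==4: return R.from_quat(a).as_matrix()
    return R.from_euler('xyz',a,degrees=True).as_matrix()
def topix(P,f):
    c=(np.atleast_2d(P)-np.array(f['position']))@rot(f['attitude'])
    return np.c_[f['fx']*c[:,0]/c[:,2]+f['cx'], f['fy']*c[:,1]/c[:,2]+f['cy']]
def atz(p,f,z):
    d=rot(f['attitude'])@np.array([(p[0]-f['cx'])/f['fx'],(p[1]-f['cy'])/f['fy'],1])
    o=np.array(f['position']); return o+d*(z-o[2])/d[2]
def save(f,n): cv2.imwrite('pics/'+n,cv2.cvtColor(f['img'],cv2.COLOR_RGB2BGR))
E
python3 - <<'E'
from h import *
Z=dict(plate=0,foot_bottom=6.5,short_corner=46,shim=0,shim_heel=7,gusset_mid=49,nozzle=0,tube=0,magnet=0,square=46)
ims=[]
for c in ['top','scene']:
    f=viewer.grab_frame(c); ims.append(f['img'])
    print(c,f['position'],f['attitude'],f['fx'])
    for n,z in Z.items():
        r=viewer.pinpoint(n,f)[:2]
        print(n,[(np.round(q['location']),round(q['score'],2),np.round(atz(q['location'],f,z)[:2],1)) for q in r])
    save(f,c+'1.png')
print(sensors.state())
E
```

```text
top [512.79343201  83.10833206 919.34011974] [-174.28537238   -0.19564558  -89.39664579] 350.869338944172
plate [(array([220., 158.]), 0.62, array([674.1, 171.8]))]
foot_bottom []
short_corner [(array([195., 174.]), 0.91, array([625.7, 230.5]))]
shim [(array([178., 216.]), 0.6, array([519.3, 278.2])), (array([212., 208.]), 0.22, array([541.3, 191.4]))]
shim_heel [(array([317., 138.]), 0.32, array([730.8, -82.9]))]
gusset_mid [(array([215., 146.]), 0.67, array([697.3, 180.6]))]
nozzle [(array([216., 206.]), 0.66, array([548.7, 182.1]))]
tube [(array([178., 150.]), 0.65, array([696. , 284.2]))]
magnet [(array([320., 135.]), 0.78, array([738.8, -94.3]))]
square [(array([224., 136.]), 0.81, array([721.9, 159.4]))]
scene [221.4765549  558.68181182 664.22407375] [-133.4305093     0.47844986 -140.41822881] 394.73698912094176
plate [(array([210., 228.]), 0.85, array([676.4, 175.9]))]
foot_bottom [(array([256., 319.]), 0.2, array([454., 284.]))]
short_corner [(array([209., 250.]), 0.74, array([605.5, 245.8]))]
shim [(array([236., 297.]), 0.79, array([514.4, 271.4]))]
shim_heel [(array([259., 
[... 314 characters left out ...]
, array([722.7, 156.3]))]
{'time_s': 1.1, 'qpos': array([ 7.32231783e+01,  1.83121991e+01,  8.96386811e+01,  2.53645190e-04,
        7.20441545e+01, -1.14716802e+00]), 'qvel': array([-0.02226464, -0.06137683,  0.09394808, -0.02030174,  0.00118347,
        0.00327161]), 'effort': array([ 1.56440070e-03, -4.12362063e+01, -2.32239890e+01,  7.30317319e-02,
        3.77174467e-02, -1.82726453e-06]), 'ee_pos': array([154.93061628, 553.75230426, 227.97508939]), 'ee_rot': array([ 1.79995031e+02, -1.41842433e-04,  1.64370268e+02]), 'force': array([ 0.04910466, -0.95187077, -0.29971378]), 'torque': array([-0.00894012, -0.03852271,  0.03352911]), 'gripper_force': 0.0, 'gripper_width': 91.4644341214499}
```

Run:
```python
import cv2
t=cv2.imread('pics/top1.png')[90:290,130:350]; s=cv2.imread('pics/scene1.png')[150:370,120:340]
cv2.imwrite('pics/t1.png',cv2.resize(t,None,fx=3,fy=3,interpolation=cv2.INTER_CUBIC)[:600])
cv2.imwrite('pics/s1.png',cv2.resize(s,None,fx=2.7,fy=2.7,interpolation=cv2.INTER_CUBIC))
```

```text
(no output)
```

View pics/t1.png

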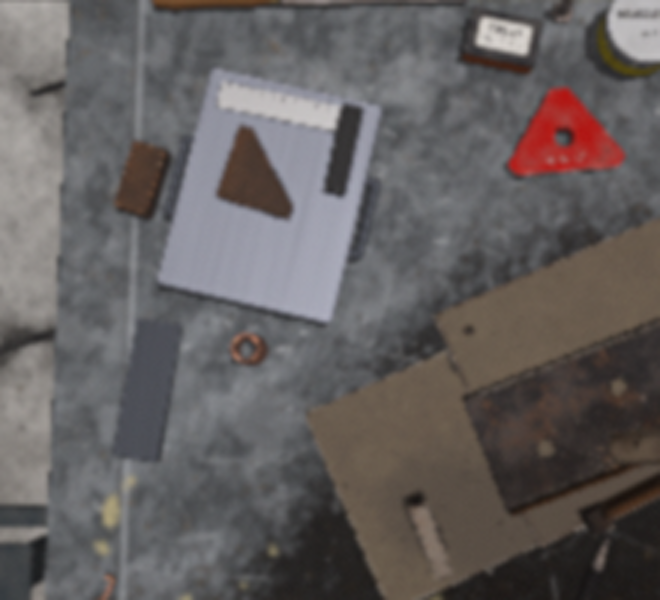

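View pics/s1.png

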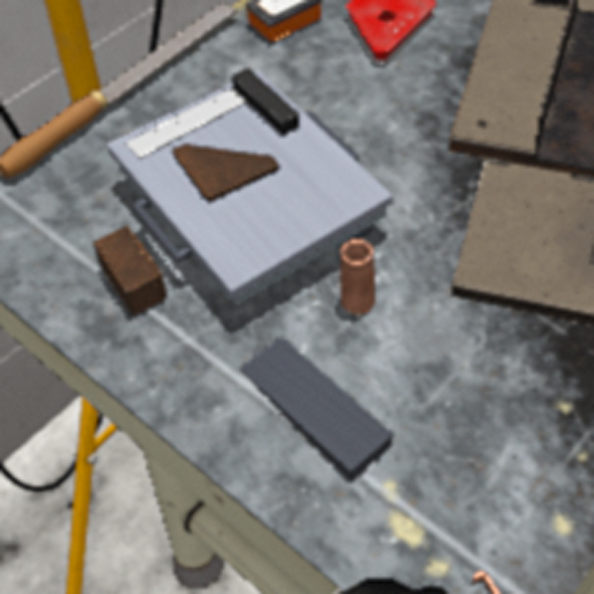

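The top crop shows the plate corners near (160,284), (329,322), (380,107) and (213,70). The wedge lies near left, thin end (137,320)-(182,323) and heel (114,455)-(160,461), with the nozzle at (247,348). The scene crop agrees: heel at about (370,455), thin end at (260,352).

```bash
cat > fit.py <<'E'
from h import *
from scipy.optimize import least_squares
PL=np.array([[-95,75,46],[-95,-75,46],[95,-75,46],[95,75,46]])
SH=np.array([[60,20,2.5],[60,-20,2.5],[-60,-20,14.5],[-60,20,14.5],[-60,20,0],[-60,-20,0]])
def place(m,q):
    c,s=np.cos(q[2]),np.sin(q[2]); return m@np.array([[c,s,0],[-s,c,0],[0,0,1]])+[q[0],q[1],0]
def fit(m,obs,q0):
    r=lambda q:np.concatenate([(topix(place(m[i],q),f)-p).ravel() for f,i,p in obs])
    s=least_squares(r,q0,loss='soft_l1'); return s.x,np.round(r(s.x),1)
E
python3 - <<'E'
from fit import *
T=viewer.grab_frame('top'); S=viewer.grab_frame('scene')
t=lambda a:np.array(a)/3+[130,90]-.33
s=lambda a:np.array(a)/2.7+[120,150]-.33
pt=t([[160,284],[329,322],[380,107],[213,70]]); ps=s([[233,292],[391,200],[110,147]])
st=t([[137,320],[182,323],[160,461],[114,455]]); ss=s([[243,368],[280,340],[391,436],[351,466],[353,479],[391,450]])
for nm,o in [('both',2),('top',0),('scene',1)]:
    po=[(T,[0,1,2,3],pt),(S,[0,1,3],ps)]; so=[(T,[0,1,2,3],st),(S,[0,1,2,3,4,5],ss)]
    if o<2: po=[po[o]];so=[so[o]]
    p,r=fit(PL,po,[674,172,-.2]); w,r2=fit(SH,so,[515,273,-.2])
    foot=place(np.array([[-75,55,0]]),p)[0]
    c,sn=np.cos(w[2]),np.sin(w[2]); d=foot[:2]-w[:2]
    print(nm,p,np.degrees(p[2]),r,'\n',w,np.degrees(w[2]),r2,'\nfoot',foot,'in shim',c*d[0]+sn*d[1],-sn*d[0]+c*d[1],'heel',place(np.array([[-60,0,7]]),w))
E
```

```text
both [ 6.74426046e+02  1.69987856e+02 -2.18011265e-01] -12.491125395685541 [-1.7  0.4  0.4  1.3  0.6  0.3 -1.  -0.4 -0.4 -0.1  1.3 -1.8 -1.3 -0.9] 
 [ 5.11434131e+02  2.75367894e+02 -1.20681075e-01] -6.914516259796941 [-0.2 -0.8 -0.1  0.2 -0.6  0.6 -0.8  0.5 -1.8 -0.4  0.2 -2.   1.2 -1.5
 -0.1  1.6 -0.6  0.8  1.2 -2.5] 
foot [613.09719377 239.90760917   0.        ] in shim 105.19265960841581 -22.96332850767618 heel [[451.8705188  282.59119526   7.        ]]
top [ 6.75433348e+02  1.68936091e+02 -2.14323841e-01] -12.279851523237987 [-1.2  0.1  0.9  0.8  0.9 -0.2 -0.7 -0.7] 
 [ 5.11946921e+02  2.74282530e+02 -1.09116824e-01] -6.2519334734535335 [-0.1 -0.9  0.1 -0.1  0.1  0.3 -0.1  0.4] 
foot [613.8470888  238.62922363   0.        ] in shim 105.17679314000844 -24.34429324233497 heel [[452.30376132 280.81655528   7.        ]]
scene [ 6.71883303e+02  1.70860997e+02 -2.28639419e-01] -13.100073730180016 [-0.4  0.8  1.9 -0.5 -0.6 -0.6] 
 [ 5.10510327e+02  2.76493167e+02 -1.28188030e-01] -7.344633100781577 [-1.7  0.   0.4 -1.5  1.1 -0.5 -0.3  2.5 -0.9  1.7  1.1 -1.6] 
foot [611.30101853 241.42860098   0.        ] in shim 104.44627800648664 -21.89206213331365 heel [[451.00261711 284.16340223   7.        ]]
```

{"name": "step_arm", "arguments": {"plan": [0,0,0,0,0,-0.0785,0,0,0,0,0,-0.0785,-3,-1.5,0,0,0,0,-3,-1.5,0,0,0,0,-3,-1.5,0,0,0,0], "hand": 0, "newtons": 10}}

```text
time_s: 1.62
ee_pos: [239.6, 498.2, 227.9]
ee_rot: [180.0, 0.0, 173.5]
force: [0.4, 0.9, 0.3]
gripper_width: 60.9
gripper_force: 0.0
```

{"name": "step_arm", "arguments": {"plan": [-3,-1.5,0,0,0,0,-3,-1.5,0,0,0,0,-3,-1.5,0,0,0,0,-3,-1.5,0,0,0,0,-3,-1.5,0,0,0,0]}}

```text
time_s: 2.03
ee_pos: [380.7, 405.7, 228.1]
ee_rot: [180.0, 0.0, 173.4]
force: [-0.1, 0.9, -0.2]
gripper_width: 27.2
gripper_force: 0.0
```

{"name": "step_arm", "arguments": {"plan": [-3,-1.5,0,0,0,0,-3,-1.5,0,0,0,0,-3,-1.5,0,0,0,0,-3,-1.5,0,0,0,0,0,0,0,0,0,0]}}

```text
time_s: 2.45
ee_pos: [496.3, 330.2, 227.7]
ee_rot: [-179.9, 0.2, 173.1]
force: [-0.3, 0.9, -0.2]
gripper_width: 0.6
gripper_force: 0.0
```

{"name": "step_arm", "arguments": {"plan": [0,0,3,0,0,0,0,0,3,0,0,0,0,0,3,0,0,0,0,0,3,0,0,0,0,0,3,0,0,0]}}

```text
time_s: 2.87
ee_pos: [491.3, 333.7, 76.9]
ee_rot: [180.0, 0.0, 173.4]
force: [0.4, 0.2, -0.0]
gripper_width: 0.6
gripper_force: 0.0
```

{"name": "step_arm", "arguments": {"plan": [0,0,1.5,0,0,0,0,0,1.5,0,0,0,0,0,1.5,0,0,0,0,0,1.5,0,0,0,0,0,0,0,0,0]}}

```text
time_s: 3.28
ee_pos: [489.8, 332.7, 15.3]
ee_rot: [-179.8, -0.2, 173.4]
force: [0.2, -1.0, 0.2]
gripper_width: 0.3
gripper_force: 0.0
```

Run:
```python
from h import *
S=viewer.grab_frame('scene'); st=sensors.state(); print(st['ee_pos'],st['ee_rot'],st['force'])
c=S['img'][200:380,150:370]; cv2.imwrite('pics/s2.png',cv2.cvtColor(cv2.resize(c,None,fx=3,fy=3,interpolation=cv2.INTER_CUBIC),cv2.COLOR_RGB2BGR))
```

```text
[490.51363314 333.17591981  16.78073571] [-1.79892301e+02 -1.48956468e-01  1.73379589e+02] [-0.01948516 -0.63122746 -0.47132982]
```

View pics/s2.png

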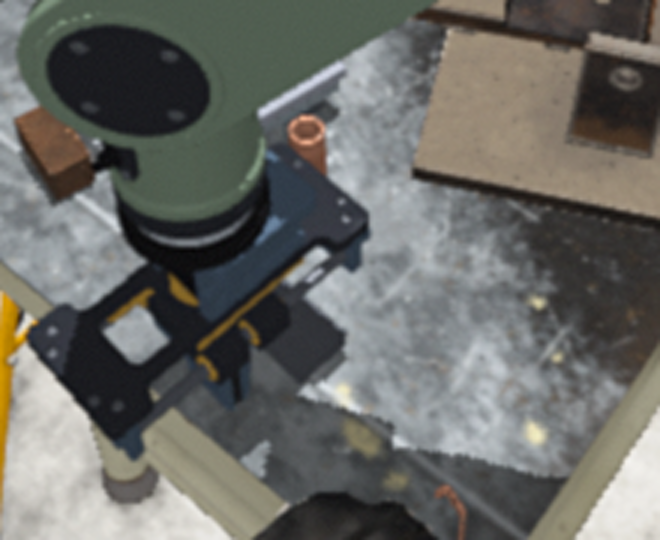

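{"name": "step_arm", "arguments": {"plan": [-1,-1,0,0,0,0,0,-0.5,0,0,0,0,0,-0.4,0,0,0,0,0,-0.4,0,0,0,0,0,-0.4,0,0,0,0]}}

```text
time_s: 3.75
ee_pos: [498.8, 305.2, 18.7]
ee_rot: [179.9, 0.1, 173.3]
force: [-1.2, 2.7, 1.0]
gripper_width: 0.5
gripper_force: 1.3
```

{"name": "step_arm", "arguments": {"plan": [0,-0.4,0,0,0,0,0,-0.4,0,0,0,0,0,-0.4,0,0,0,0,0,-0.3,0,0,0,0,0,0,0,0,0,0]}}

```text
time_s: 4.17
ee_pos: [497.1, 290.2, 18.3]
ee_rot: [180.0, 0.1, 173.4]
force: [0.3, 1.0, 2.5]
gripper_width: 0.3
gripper_force: 1.3
```

Run:
```python
from h import *
S=viewer.grab_frame('wrist'); st=sensors.state(); print(st['ee_pos'],st['ee_rot'],st['force'])
save(S,'w3.png'); print(S['position'],S['attitude'])
```

```text
[497.08363375 290.28585913  18.26870877] [1.79992670e+02 4.05920939e-02 1.73369111e+02] [0.8302643  1.59309824 2.56284726]
[430.57478661 297.35656865 176.29503685] [ 1.66284733e+02 -1.03470933e-02  8.33798377e+01]
```

View pics/w3.png

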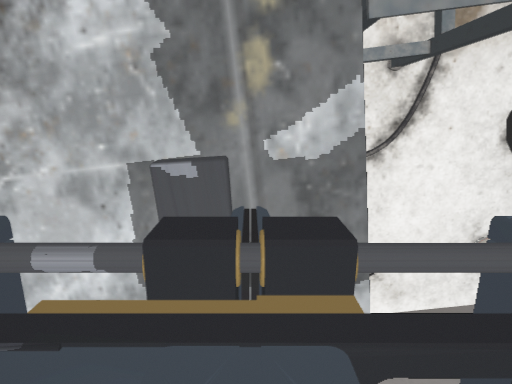

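The wrist view shows the wedge's heel edge from (152,163) to (228,156), its side against the finger at column ~233.

Run:
```python
from h import *
S=viewer.grab_frame('wrist')
for p in [(152,163),(228,156),(231,207)]: print(np.round(atz(p,S,14.5 if p[1]<200 else 12.8),1))
foot=np.array([613.3,239.6])
c=(atz((152,163),S,14.5)+atz((228,156),S,14.5))/2;d=(atz((228,156),S,14.5)-atz((152,163),S,14.5));print(c,np.degrees(np.arctan2(-d[0],d[1])),np.linalg.norm(d))
```

```text
[448.  244.7  14.5]
[448.9 284.1  14.5]
[476.5 281.9  12.8]
[448.46740051 264.40178518  14.5       ] -1.351987341731892 39.32579914273123
```

{"name": "step_arm", "arguments": {"plan": [0,1,0,0,0,0,0,0,-3,0,0,0,0,0,-2,0,0,0,3,0,0,0,0,0,3,-2,0,0,0,0]}}

```text
time_s: 4.68
ee_pos: [438.0, 290.6, 68.9]
ee_rot: [179.8, 0.2, 173.4]
force: [-0.3, -0.2, 0.6]
gripper_width: 0.2
gripper_force: 0.0
```

{"name": "step_arm", "arguments": {"plan": [3,-2.2,0,0,0,0,0,0,0,0,0,0]}}

```text
time_s: 4.85
ee_pos: [394.3, 264.1, 65.9]
ee_rot: [-179.4, -0.7, 173.4]
force: [-1.2, -0.6, 0.2]
gripper_width: 0.3
gripper_force: 0.0
```

Run:
```python
from h import *
T=viewer.grab_frame('top');S=viewer.grab_frame('scene'); st=sensors.state(); print(st['ee_pos'],st['force'])
a=cv2.resize(T['img'][150:270,150:250],None,fx=5,fy=5,interpolation=cv2.INTER_CUBIC)
cv2.imwrite('pics/m4.png',cv2.cvtColor(a,cv2.COLOR_RGB2BGR))
```

```text
[401.9363927  268.45853467  67.59332538] [1.12564307 0.18284306 0.26414478]
```

View pics/m4.png

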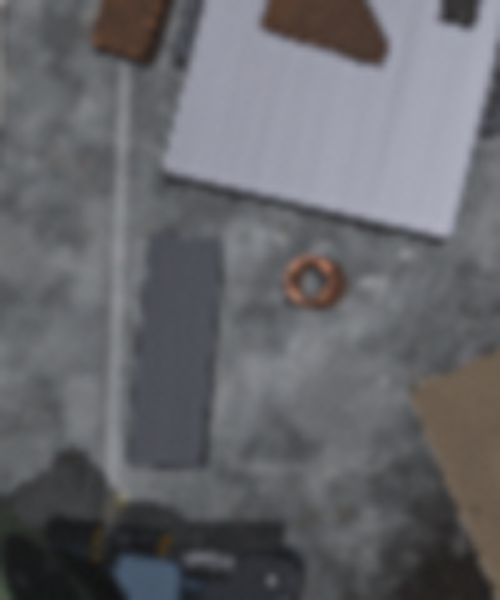

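The top crop shows the wedge now at thin end (149,233)-(222,238), heel (128,464)-(207,466), and the plate's near-left corner at (167,177). The nozzle is untouched at (313,281).

Run:
```python
from fit import *
T=viewer.grab_frame('top')
t=lambda a:np.array(a)/5+[150,150]-.4
w,r=fit(SH,[(T,[0,1,2,3],t([[149,233],[222,238],[207,466],[128,464]]))],[513,256,-.1])
pt=np.array([[160,284],[329,322],[380,107],[213,70]])/3+[130,90]-.33
pt[:2]=(pt[:2]+t([[167,177],[443,238]]))/2
p,r2=fit(PL,[(T,[0,1,2,3],pt)],[674,172,-.2])
print(w,np.degrees(w[2]),r,p,r2)
foot=place(np.array([[-75,55,0]]),p)[0];heel=place(np.array([[-60,0,7]]),w)[0]
c,sn=np.cos(w[2]),np.sin(w[2]); d=foot[:2]-w[:2]
print(foot,heel,'foot in shim',c*d[0]+sn*d[1],-sn*d[0]+c*d[1])
print(np.degrees(np.arctan2(*(foot-heel)[[1,0]])))
```

```text
[ 5.11852714e+02  2.59333745e+02 -2.90667614e-02] -1.6654027517371126 [-0.3 -0.2  0.4 -0.6 -0.1  0.5  0.   0.3] [ 6.75106036e+02  1.69189660e+02 -2.13814930e-01] [-1.3 -0.1  1.4  0.8  0.8 -0.1 -0.9 -0.6]
[613.48431802 238.85144214   0.        ] [451.87805806 261.07750476   7.        ] foot in shim 102.18394478325679 -17.51996497018633
-7.830886552295642
```

{"name": "step_arm", "arguments": {"plan": [0,0,2,0,0,0.025,0,0,1.5,0,0,0,0,0,1.35,0,0,0,0,0,0,0,0,0,0,0,0,0,0,0], "hand": 1.0}}

```text
time_s: 5.42
ee_pos: [404.5, 269.6, 18.9]
ee_rot: [-180.0, -0.0, 171.9]
force: [-0.3, -0.8, 0.2]
gripper_width: 10.5
gripper_force: 0.0
```

{"name": "step_arm", "arguments": {"plan": [-0.8,0,0,0,0,0,-0.8,0,0,0,0,0,-0.5,0,0,0,0,0,-0.3,0,0,0,0,0,0,0,0,0,0,0]}}

```text
time_s: 5.83
ee_pos: [428.9, 265.9, 19.9]
ee_rot: [179.9, 0.1, 171.9]
force: [-0.9, -1.0, 0.2]
gripper_width: 9.9
gripper_force: 0.0
```

{"name": "step_arm", "arguments": {"plan": [-0.4,0,0,0,0,0,-0.4,0,0,0,0,0,-0.4,0,0,0,0,0,-0.4,0,0,0,0,0,-0.4,0,0,0,0,0]}}

```text
time_s: 6.25
ee_pos: [447.1, 262.9, 19.5]
ee_rot: [-180.0, -0.0, 171.9]
force: [-3.0, 0.4, 2.1]
gripper_width: 10.1
gripper_force: 2.0
```

{"name": "step_arm", "arguments": {"plan": [-0.4,0,0,0,0,0,-0.4,0,0,0,0,0,-0.4,0,0,0,0,0,-0.4,0,0,0,0,0,0,0,0,0,0,0]}}

```text
time_s: 6.67
ee_pos: [464.4, 260.6, 19.4]
ee_rot: [180.0, 0.1, 171.9]
force: [-0.5, 0.7, 0.3]
gripper_width: 10.1
gripper_force: 0.4
```

Run:
```python
from h import *
T=viewer.grab_frame('top'); st=sensors.state(); print(st['ee_pos'],st['force'])
a=cv2.resize(T['img'][150:270,150:250],None,fx=5,fy=5,interpolation=cv2.INTER_CUBIC)
cv2.imwrite('pics/m5.png',cv2.cvtColor(a,cv2.COLOR_RGB2BGR))
```

```text
[464.38703784 260.66972587  19.41296874] [-1.06609673  0.71303703  1.27207446]
```

View pics/m5.png

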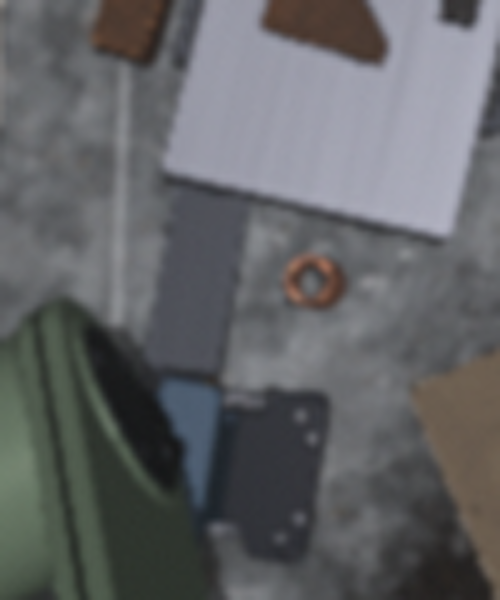

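The wedge is just at the plate's edge: left side (174,190) to (152,355), right side (249,212) to (222,378), aligned with the tool.

Run:
```python
from fit import *
T=viewer.grab_frame('top')
t=lambda a:np.array(a)/5+[150,150]-.4
L=[atz(p,T,z) for p,z in zip(t([[174,190],[152,355]]),(3,10))]
Rr=[atz(p,T,z) for p,z in zip(t([[249,212],[222,378]]),(4,11))]
foot=np.array([613.4,239])
for e,s in((L,-20),(Rr,20)):
    d=(e[0]-e[1])[:2];d/=np.linalg.norm(d);n=np.array([-d[1],d[0]])
    print(np.degrees(np.arctan2(d[1],d[0])),(foot-e[0][:2])@n -s, e)
```

```text
-4.879632259172464 -3.583506152663478 [array([594.54988895, 264.27856781,   3.        ]), array([508.45720452, 271.62848589,  10.        ])]
-6.976395877072596 -1.9911131615060782 [array([583.33583484, 224.53562948,   4.        ]), array([497.08125295, 235.09029227,  11.        ])]
```

{"name": "step_arm", "arguments": {"plan": [-0.4,0,0,0,0,0,-0.4,0,0,0,0,0,-0.4,0,0,0,0,0,-0.4,0,0,0,0,0,-0.4,0,0,0,0,0]}}

```text
time_s: 7.18
ee_pos: [483.3, 257.8, 19.4]
ee_rot: [-180.0, -0.0, 171.9]
force: [-2.1, 0.7, 1.8]
gripper_width: 10.0
gripper_force: 1.5
```

{"name": "step_arm", "arguments": {"plan": [-0.2,0,0,0,0,0,-0.2,0,0,0,0,0,-0.2,0,0,0,0,0,-0.2,0,0,0,0,0,-0.2,0,0,0,0,0]}}

```text
time_s: 7.6
ee_pos: [493.0, 256.4, 19.4]
ee_rot: [180.0, 0.0, 171.9]
force: [-2.8, 1.2, 0.2]
gripper_width: 10.4
gripper_force: 1.3
```

{"name": "step_arm", "arguments": {"plan": [-0.1,0,0,0,0,0,-0.1,0,0,0,0,0,-0.1,0,0,0,0,0,-0.1,0,0,0,0,0,-0.1,0,0,0,0,0]}}

```text
time_s: 8.02
ee_pos: [497.8, 255.8, 19.4]
ee_rot: [180.0, 0.0, 171.9]
force: [-2.6, 0.4, 0.0]
gripper_width: 9.9
gripper_force: 1.2
```

Still free sliding (about 2.5 N). Continue.

{"name": "step_arm", "arguments": {"plan": [-0.1,0,0,0,0,0,-0.1,0,0,0,0,0,-0.1,0,0,0,0,0,-0.1,0,0,0,0,0,-0.1,0,0,0,0,0]}}

```text
time_s: 8.43
ee_pos: [502.8, 255.1, 19.4]
ee_rot: [180.0, 0.0, 171.9]
force: [-2.1, 0.1, -0.0]
gripper_width: 9.7
gripper_force: 1.1
```

{"name": "step_arm", "arguments": {"plan": [-0.1,0,0,0,0,0,-0.1,0,0,0,0,0,-0.1,0,0,0,0,0,-0.1,0,0,0,0,0]}}

```text
time_s: 8.77
ee_pos: [506.8, 254.5, 19.5]
ee_rot: [180.0, 0.0, 171.9]
force: [-0.7, 0.4, -0.1]
gripper_width: 9.7
gripper_force: 1.1
```

{"name": "step_arm", "arguments": {"plan": [-0.1,0,0,0,0,0,-0.1,0,0,0,0,0,-0.1,0,0,0,0,0]}}

```text
time_s: 9.02
ee_pos: [509.8, 254.1, 19.5]
ee_rot: [180.0, 0.0, 171.9]
force: [-2.5, 0.0, -0.5]
gripper_width: 9.9
gripper_force: 1.1
```

{"name": "step_arm", "arguments": {"plan": [-0.1,0,0,0,0,0,-0.1,0,0,0,0,0,-0.1,0,0,0,0,0,-0.1,0,0,0,0,0]}}

```text
time_s: 9.35
ee_pos: [513.7, 253.5, 19.4]
ee_rot: [180.0, -0.0, 171.9]
force: [-2.7, -0.6, 0.5]
gripper_width: 9.6
gripper_force: 1.1
```

{"name": "step_arm", "arguments": {"plan": [-0.1,0,0,0,0,0,-0.1,0,0,0,0,0,-0.1,0,0,0,0,0]}}

```text
time_s: 9.6
ee_pos: [516.7, 253.1, 19.5]
ee_rot: [180.0, 0.0, 171.9]
force: [-3.4, -0.5, -1.0]
gripper_width: 9.9
gripper_force: 1.1
```

{"name": "step_arm", "arguments": {"plan": [-0.1,0,0,0,0,0,-0.1,0,0,0,0,0,-0.1,0,0,0,0,0]}}

```text
time_s: 9.85
ee_pos: [519.6, 252.7, 19.5]
ee_rot: [180.0, -0.0, 171.9]
force: [-1.5, 0.4, -0.8]
gripper_width: 10.2
gripper_force: 1.1
```

{"name": "step_arm", "arguments": {"plan": [-0.1,0,0,0,0,0,-0.1,0,0,0,0,0,-0.1,0,0,0,0,0]}}

```text
time_s: 10.1
ee_pos: [522.6, 252.3, 19.4]
ee_rot: [180.0, -0.0, 171.9]
force: [-2.4, -0.5, 0.4]
gripper_width: 10.2
gripper_force: 1.1
```

{"name": "step_arm", "arguments": {"plan": [-0.1,0,0,0,0,0,-0.1,0,0,0,0,0,-0.1,0,0,0,0,0]}}

```text
time_s: 10.35
ee_pos: [524.7, 251.8, 19.5]
ee_rot: [-180.0, -0.1, 171.9]
force: [-6.6, 0.9, 2.6]
gripper_width: 10.0
gripper_force: 2.8
```

{"name": "step_arm", "arguments": {"plan": [-0.1,0,0,0,0,0,-0.1,0,0,0,0,0,-0.1,0,0,0,0,0]}}

```text
time_s: 10.6
ee_pos: [526.2, 251.4, 19.4]
ee_rot: [-179.9, -0.3, 171.9]
force: [-9.4, 2.6, 5.7]
gripper_width: 10.1
gripper_force: 4.8
```

{"name": "step_arm", "arguments": {"plan": [0,0,0,0,0,0,0.4,0,0,0,0,0,0.6,0,0,0,0,0,1,0,0,0,0,0,1,0,0,0,0,0]}}

```text
time_s: 11.02
ee_pos: [498.6, 255.8, 19.6]
ee_rot: [180.0, 0.1, 171.9]
force: [-1.1, 0.1, -0.5]
gripper_width: 10.0
gripper_force: 0.0
```

{"name": "step_arm", "arguments": {"plan": [2,0,0,0,0,0,0,0,0,0,0,0,0,0,0,0,0,0,0,0,0,0,0,0,0,0,0,0,0,0]}}

```text
time_s: 11.43
ee_pos: [479.9, 258.7, 19.7]
ee_rot: [180.0, 0.1, 171.9]
force: [-0.2, 0.2, -0.2]
gripper_width: 10.0
gripper_force: 0.0
```

Run:
```python
from fit import *
T=viewer.grab_frame('top'); st=sensors.state(); print(st['ee_pos'],st['force'])
a=cv2.resize(T['img'][100:240,160:270],None,fx=4.2,fy=4.2,interpolation=cv2.INTER_CUBIC)
cv2.imwrite('pics/m6.png',cv2.cvtColor(a,cv2.COLOR_RGB2BGR))
g=lambda n,z:[np.round(atz(q['location'],T,z),1) for q in viewer.pinpoint(n,T)[:1]]
print(g('short_corner',46),g('nozzle',0),g('gusset_mid',49),g('plate',0))
```

```text
[479.8998454  258.6205055   19.63842611] [-0.12732956 -1.39278909 -0.33878435]
[array([618.7, 229.8,  46. ])] [array([542.1, 183. ,   0. ])] [array([697.3, 178.1,  49. ])] [array([676.3, 169.5,   0. ])]
```

View pics/m6.png

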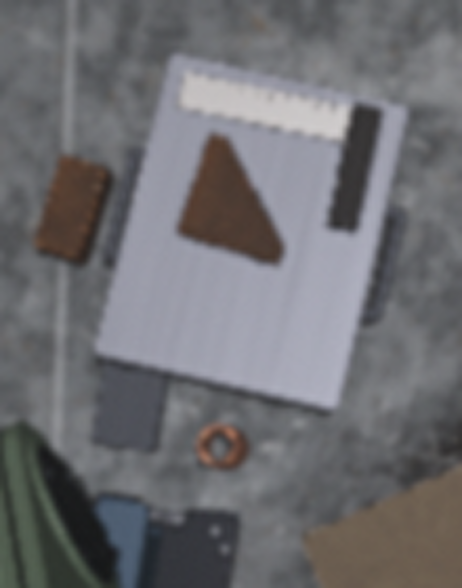

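The plate's near-left corner is still at (97,355), so the plate hasn't moved. The wedge heel shows at (92,444)-(160,450) and the gripper is clear. Next I'll press over the seized foot.

{"name": "step_arm", "arguments": {"plan": [0,0,-3.5,0,0,0,0,0,-3.5,0,0,0,0,0,0,0,0,0,-3.4,0,0,0,0,0,-3.4,0,0,0,0,0], "hand": 0}}

```text
time_s: 12.1
ee_pos: [546.2, 249.1, 90.4]
ee_rot: [180.0, 0.0, 172.0]
force: [0.0, 0.0, 0.1]
gripper_width: 0.2
gripper_force: 0.0
```

{"name": "step_arm", "arguments": {"plan": [-3.4,0,0,0,0,0,-3,0,0,0,0,0,-0.4,-0.1,0,0,0,0,0,0,0,0,0,0,0,0,0,0,0,0]}}

```text
time_s: 12.52
ee_pos: [612.6, 238.1, 88.6]
ee_rot: [-180.0, -0.1, 171.9]
force: [0.1, 0.6, 0.4]
gripper_width: 0.6
gripper_force: 0.0
```

{"name": "step_arm", "arguments": {"plan": [0,0,1,0,0,0,0,0,0.8,0,0,0,0,0,0.4,0,0,0,0,0,0.2,0,0,0,0,0,0,0,0,0]}}

```text
time_s: 12.93
ee_pos: [612.5, 238.4, 64.6]
ee_rot: [-180.0, -0.1, 172.0]
force: [-0.0, -0.4, -0.4]
gripper_width: 0.5
gripper_force: 0.0
```

{"name": "step_arm", "arguments": {"plan": [0,0,0.1,0,0,0,0,0,0.1,0,0,0,0,0,0.1,0,0,0,0,0,0,0,0,0]}}

```text
time_s: 13.27
ee_pos: [613.5, 238.4, 62.5]
ee_rot: [180.0, 0.0, 171.9]
force: [-1.2, 0.1, 0.1]
gripper_width: 0.6
gripper_force: 0.0
```

{"name": "step_arm", "arguments": {"plan": [0,0,0.1,0,0,0,0,0,0.1,0,0,0,0,0,0,0,0,0]}}

```text
time_s: 13.52
ee_pos: [613.4, 238.3, 60.3]
ee_rot: [-180.0, -0.0, 171.9]
force: [-0.3, 0.5, 0.2]
gripper_width: 1.0
gripper_force: 0.0
```

{"name": "step_arm", "arguments": {"plan": [0,0,0.1,0,0,0,0,0,0.05,0,0,0,0,0,0,0,0,0]}}

```text
time_s: 13.77
ee_pos: [613.6, 238.4, 59.7]
ee_rot: [180.0, 0.0, 171.9]
force: [-0.7, 0.2, 5.0]
gripper_width: 0.4
gripper_force: 2.1
```

{"name": "step_arm", "arguments": {"plan": [0,0,0.05,0,0,0,0,0,0,0,0,0,0,0,0,0,0,0]}}

```text
time_s: 14.02
ee_pos: [613.6, 238.5, 59.6]
ee_rot: [180.0, 0.0, 171.9]
force: [-2.4, -0.9, 6.9]
gripper_width: 0.0
gripper_force: 3.4
```

{"name": "step_arm", "arguments": {"plan": [0,0,0.05,0,0,0,0,0,0,0,0,0,0,0,0,0,0,0]}}

```text
time_s: 14.27
ee_pos: [613.6, 238.5, 59.6]
ee_rot: [180.0, 0.0, 171.9]
force: [-2.3, -0.9, 8.8]
gripper_width: 0.2
gripper_force: 4.5
```

{"name": "step_arm", "arguments": {"plan": [0,0,0.08,0,0,0,0,0,0,0,0,0,0,0,0,0,0,0,0,0,0,0,0,0,0,0,0,0,0,0]}}

```text
time_s: 14.68
ee_pos: [613.6, 238.5, 59.5]
ee_rot: [180.0, 0.1, 171.9]
force: [-3.1, -1.5, 12.1]
gripper_width: 0.2
gripper_force: 6.2
```

Run:
```python
from h import *
F=[]
for i in range(6):
    f=viewer.grab_frame('scene'); st=sensors.state(); F.append(st['force'])
print(np.mean(F,0),st['ee_pos'],st['time_s'])
save(f,'s7.png')
```

```text
[-3.86621937 -1.41802065 12.00659413] [613.60626242 238.47580107  59.49464011] 14.9833
```

View pics/s7.png

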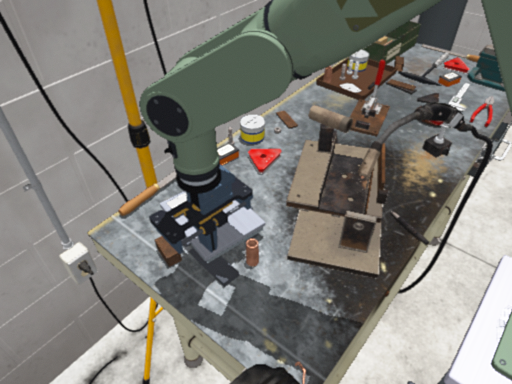

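The picture shows the wedge heel sticking out from under the plate at about (220,275). The nozzle (252,252) and tube (167,250) are in place, and the fingers press the near-left corner steadily at 12 N.

```bash
python3 -c "
from workcell import env
print(env.job_done())"
```

```text
the job is handed in; nothing more can be done
None
```

I pushed the wedge under the seized foot until it bore, took the hand away from it, and handed the job in while pressing that corner at about 12 N. The plate did not move under the press, nothing else looked disturbed, and `job_done` returned no verdict.

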